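# Pack the gas sampling kit into its fitted foam inserts

## Task

Pack the sampling kit for the site visit: from the left half of the bench, take the stopcock, the timer, the red screw cap and the blue-capped vial, and put each into the foam cut-out made for it in the black carrier tray, every one seated right down on the floor of its cut-out and the right way up, and let go of it. Leave the white-capped vial and the blue cap beside them where they are.

Things in the scene. Friction and masses are not known exactly. Their poses are not given: they have to be found in the camera images.
- stopcock_center (a point): Small whitish plastic stopcock, 20 x 70 x 32 mm, about 30 g: a lying tube 70 mm long (along its y) and 18 to 20 mm wide (along its x), 18 mm high, with a blue lever bar (36 x 9 mm, along y) on top. Grip the tube body across x. Point: its centre, half-way up (16 mm above its underside); z up. On the bench to the robot's left, among other loose things. Turned anyhow.
- timer_center (a point): White lab timer with a grey display and three keys on top, a flat box 58 (x) x 64 (y) x 18 mm (the solid body is 16 mm high), about 60 g. Grip it across x. Point: its centre, 9 mm above its underside; z up. On the bench to the robot's left, among other loose things. Turned up to 0.7 rad from the world axes.
- red_cap_center (a point): Red screw cap of a bottle, a ribbed disc 53 mm in diameter and 25 mm high, lying with its closed face up, 12 g. Point: its centre, half-way up (12.5 mm); z up. On the bench to the robot's left, among other loose things.
- blue_vial_center (a point): Clear glass vial with a light blue cap, upright, 28 mm in diameter and 60 mm tall, 35 g. Point: its centre, half-way up (30 mm); z up. On the bench to the robot's left, among other loose things.
- white_vial_center (a point): Look-alike that stays on the bench: same vial, with a white cap, 28 mm in diameter and 60 mm tall, upright; not to be moved. Point: its centre, half-way up. On the bench to the robot's left, among other loose things.
- blue_cap_center (a point): Look-alike that stays on the bench: dark blue screw cap, open side up, 53 mm in diameter and 25 mm high, behind the loose things on the left; not to be moved. Point: its centre, half-way up. (Between the left side and the tray stands a fixed white sample clamp, 165 mm tall: carry things over it.)
- cutout_stopcock (a point): Long narrow cut-out, 28 (x) x 79 mm (y), 12 mm deep, in one of four square foam inserts (103 mm, dark grey on a yellow core) set two by two at 104 mm pitch, in any order but all turned alike, in a low black tray on the right. Yellow floor 20 mm, dark top 32 mm above the bench. Dark-floored notches for fingers, as deep, 40 mm wide, run from it along x to the insert's edges. Point: its centre, on its floor; z up.
- cutout_timer (a point): Big rectangular cut-out, 66 (x) x 72 mm (y), 12 mm deep, in another of the four foam inserts. Yellow floor 20 mm, dark top 32 mm above the bench. Dark-floored notches for fingers, as deep, 40 mm wide, run from it along x to the insert's edges. The top edges of all cut-outs are bevelled 4 mm at 45 degrees (not counted in the sizes). Point: its centre, on its floor; z up.
- cutout_cap (a point): Big round cut-out, 62 mm in diameter, 12 mm deep, in another of the four foam inserts. Yellow floor 20 mm, dark top 32 mm above the bench. Dark-floored notches for fingers, as deep, 40 mm wide, run from it along x to the insert's edges. Point: its centre, on its floor; z up.
- cutout_vial (a point): Small round upright hole for a vial, 36 mm in diameter (44 mm at its bevelled mouth), 24 mm deep, in another of the four foam inserts. Floor 8 mm, dark top 32 mm above the bench. Only short notches at the insert's two edges, along x. Point: its centre, on its floor; z up.
Things that resemble listed ones, but are neither listed nor needed, are in the scene too. Of the things like the part that bears timer_center, leave any that is pink; of the rest the larger one is meant.

How it is judged:
By the outcome, as a careful person would: the job done as asked, in the order asked, and still so for the second after the job is handed in, with the robot touching nothing.
It also fails if it takes over 128 s, if anything falls off the work surface, if the arm or the gripper's body presses on something with over 40 N, if the wrist force passes 120 N, or if a joint passes its speed limit or range.

## Robot

A 6-joint arm with a two-finger parallel gripper is mounted at the origin on a cart in front of the work surface, level with it; the furniture and walls round the work are solid. World frame = base frame: x ahead of the robot, y to its left, z up, the work surface at z = 0. Lengths are in m, angles in degrees, forces in N, time in s.
With the tool pointing down it reaches from about 0.4 to 0.825 m from the base axis. Payload 7 kg.
Tool frame: the origin (TCP) lies on the centre line of the jaws, within the pads' length; the fingertips stand 11 mm ahead of it and the grasp point (between the pads) lies 8 mm behind it; z points along the fingers, y is the line along which they close (so a half turn about z gives the same grasp; the last joint's range is limited). The gripper opens to 88 mm and grips with 3 to 60 N. Pads are 19 mm wide; open, the fingers measure 130 mm over their backs; the gripper's body (78 mm by 193 mm) begins 47 mm behind the grasp point.
Start: joints at [82.34, 20.546, 0.682, 0, -70.136, -16.507], TCP at [0.276, 0.616, 0.238] pointing down, gripper open.
Joint ranges: [-176.03, 176.03], [-82.01, 121.73], [-58.28, 71.71], [-173.87, 95.51], [-174.79, -0.11], [-173.66, 173.66]. Speed limits (degrees/s): [136.94, 136.94, 172.46, 180, 180, 180].

## Interface

Orientations are given as [roll, pitch, yaw] about the fixed x, y, z axes, in that order (R = Rz(yaw) Ry(pitch) Rx(roll)).
In Python, from plant import r, capture, camera_model, job gives the robot as it stands.
- The arm moves only by the tool drive_tool, never from a script. Its argument "increments" is a list that holds one entry, the list of rows, each a list of 5 numbers: the gripper's target within -1 to 1 (fully open at 1, half-way at 0, shut at -1), then the shift along the tool's x, y, z scaled (see below), then the turn about the tool's z scaled (see below). In form: [[[gripper, tx, ty, tz, roll], ...]]. A call has 1 to 5 rows; each row is the pose to reach, as a shift and turn from the pose commanded when the call began, along the tool's axes at that moment, turning the shorter way round; what a row does not reach only later rows make up. The controller multiplies each number of a shift by 120 mm and each number of a turn by 360 degrees. A row lasts 1/8 s, in which the tool goes at most 62.5 mm and 10.7 degrees, less where a joint would pass 70% of its speed; a pose out of reach is approached as far as the arm can. A call with a number of a shift or a turn outside -1 to 1 is refused whole. A call with a gripper value outside its range is refused whole. The fingers move at their own pace and stop on an object; "squeeze" is the grip in N (left out, the last holds). Time passes only in rows, so rows that repeat a pose let the fingers close. It gives the time, the measured TCP pose, the force, the opening and the grip force at its end, in the units of the state.
- r.get_state(): the state, without advancing time (a new reading comes with each control period).
- capture(name): name is "scene" or "top"; returns the picture (400x640x3 uint8, red, green, blue); there is no depth.
- camera_model(name): a dict with "camera_matrix" (3x3 intrinsics, pixels), "rvec" (rotation vector, rad) and "tvec" (3), from world to camera coordinates, as OpenCV has them. Camera axes: x right, y down, z forward; pixel columns grow to the right and rows downward; lengths in m; the calibration is good to about 2 mm. A picture is of the moment at which its call begins. camera_model takes no time and is no camera call.
- job.close_job(): hands the job in; it is judged then, once.
The state is a dict: "time_s": time; "joints": joint angles; "qd": joint speeds; "joint_torque": joint torques, N m; "tcp_pos": TCP position; "eef_rot": TCP orientation; "contact_force": force on the tool from outside, world axes, zero at the start; "moment": the same for the moment, N m; "gripper_width": finger opening in m; "gripper_force": force on a finger pad.
Only numpy, scipy, OpenCV 4.12 (cv2) and the standard library are available. Lean on these libraries where they do the work, as an engineer would, in place of code of your own. Each camera call takes 0.05 s, during which the arm holds its last target. There are 200 camera calls.

## Working session

There is one attempt and no reset: what is moved stays moved. The work goes in short steps, Python scripts to look and compute and a tool call to move; the robot and the scene stay as the last step left them, time stands still between calls to the robot, and variables do not carry over. Pictures are saved under pics/ and viewed, at most 14 in all, crops included, and the job is handed in when it is done.

Besides the shell and the picture viewer there is one more tool, called after "Call:" as a command line: name --argument value ..., lists and objects as JSON in quotes. drive_tool: Moves the arm, as the interface text tells. Its arguments: {"type":"object","properties":{"increments":{"type":"array"},"squeeze":{"type":"number"}},"required":["increments"]}

```bash
ls; mkdir -p pics; python3 - <<'E'
from plant import r,capture,camera_model
import cv2
for n in("scene","top"):
    im=capture(n); cv2.imwrite(f"pics/{n}0.png",im[:,:,::-1]); print(n,camera_model(n))
print(r.get_state())
E
```

```text
pics
scene {'camera_matrix': array([[474.47220353,   0.        , 315.08495318],
       [  0.        , 474.47220353, 193.83256173],
       [  0.        ,   0.        ,   1.        ]]), 'rvec': array([ 2.04129498, -0.6932455 ,  0.34863069]), 'tvec': array([-0.41250785,  0.2648972 ,  1.08317241])}
top {'camera_matrix': array([[406.58959023,   0.        , 317.39034144],
       [  0.        , 406.58959023, 201.73694316],
       [  0.        ,   0.        ,   1.        ]]), 'rvec': array([ 2.19932   , -2.1653949 ,  0.12376297]), 'tvec': array([0.06416047, 0.57318388, 1.14483576])}
{'time_s': 0.1, 'joints': array([ 8.23397533e+01,  2.05886056e+01,  6.39196620e-01, -1.84359270e-02,
       -7.01352938e+01, -1.65052088e+01]), 'qd': array([-0.02088571, -0.06524552,  0.12139484,  0.01102836,  0.01127316,
       -0.07911578]), 'joint_torque': array([-9.53299823e-04, -5.84162629e+01,  2.93749630e+01,  7.01538831e+00,
        1.01461881e-02, -4.21699770e-05]), 'tcp_pos': array([0.27619228, 0.6154499 , 0.23670109]), 'eef_rot': array([ 1.79913863e+02, -7.44895568e-03, -2.41717273e+01]), 'contact_force': array([ 0.04471512, -0.89658578, -0.354472  ]), 'moment': array([0.01925437, 0.0551984 , 0.01716961]), 'gripper_force': 0.0, 'gripper_width': 0.08753418019999039}
```

View pics/scene0.png

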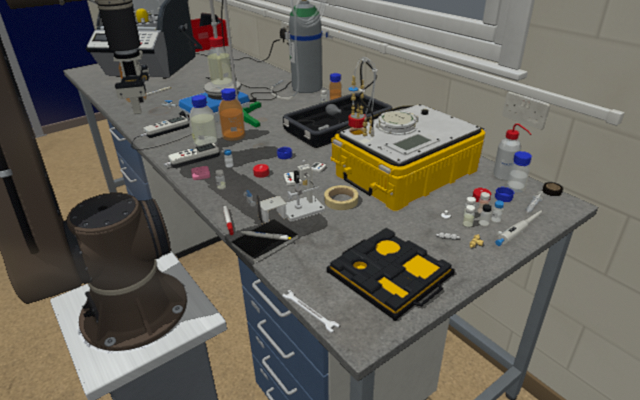

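View pics/top0.png

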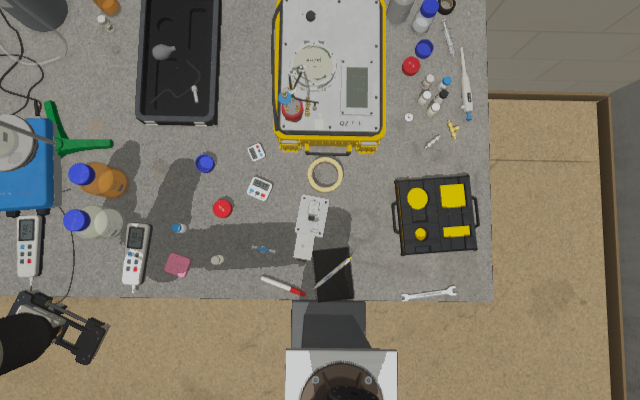

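The top view shows:
- **Timers:** a small white one at (256,152), a larger white one at (260,189) and a pink one at (177,265). The larger white one at (260,189) is the one meant.
- **Red cap:** (222,208).
- **Vials:** blue at (180,228), white at (217,260).
- **Stopcock:** (263,249).
- **Blue cap:** (205,163).
- **Tray:** round hole at (417,198), rectangle at (453,195), small hole at (420,234), slot at (456,231).

I'll confirm these in an enlarged crop.

```bash
cat > h.py <<'E'
import numpy as np,cv2
from plant import r,capture,camera_model
def ray(n,uv,z):
    m=camera_model(n);R=cv2.Rodrigues(m["rvec"])[0];c=-R.T@m["tvec"]
    d=R.T@np.linalg.inv(m["camera_matrix"])@np.array([uv[0],uv[1],1.])
    return c+d*(z-c[2])/d[2]
def comp(im,lo,hi,box,amin=6):
    """HSV mask comps in box (x0,y0,x1,y1): centroid, area, minAreaRect"""
    x0,y0,x1,y1=box
    s=4
    sub=cv2.resize(im[y0:y1,x0:x1],None,fx=s,fy=s,interpolation=cv2.INTER_CUBIC)
    m=cv2.inRange(cv2.cvtColor(sub,cv2.COLOR_RGB2HSV),lo,hi)
    out=[]
    for c in cv2.findContours(m,cv2.RETR_EXTERNAL,cv2.CHAIN_APPROX_NONE)[0]:
        a=cv2.contourArea(c)/s/s
        if a<amin: continue
        q=(cv2.boxPoints(cv2.minAreaRect(c))+.5)/s-.5+[x0,y0]
        M=cv2.moments(c); cen=(np.array([M['m10'],M['m01']])/M['m00']+.5)/s-.5+[x0,y0]
        out.append((cen,a,q,(c[:,0]+.5)/s-.5+[x0,y0]))
    return sorted(out,key=lambda o:-o[1])
def rect(n,q,z):
    """world centre, yaw of long side, sides"""
    p=np.array([ray(n,u,z)[:2] for u in q]);(c,wh,a)=cv2.minAreaRect((p*1000).astype(np.float32))
    if wh[0]<wh[1]: wh=wh[::-1];a+=90
    return np.round(c,1),np.round(wh,1),round((a+90)%180-90,1)
E
python3 - <<'E'
from h import *
im=cv2.imread("pics/top0.png")[:,:,::-1]
a=cv2.resize(im[140:290,160:310],(560,560),interpolation=cv2.INTER_CUBIC)
b=cv2.resize(im[160:270,380:500],None,fx=2,fy=2)
c=np.zeros((560,800,3),np.uint8);c[:,:560]=a;c[:220,560:]=b;cv2.imwrite("pics/crop1.png",c[:,:,::-1])
P=lambda n,o,z:print(n,np.round(o[0],1),round(o[1],1),rect("top",o[3],z),np.round(ray("top",o[0],z),3))
for o in comp(im,(18,150,120),(35,255,255),(395,175,480,260)):P("tray",o,.02)
for o in comp(im,(0,150,100),(8,255,255),(208,195,238,222)):P("red",o,.025)
for o in comp(im,(0,0,150),(179,60,255),(244,172,276,206)):P("timer",o,.018)
for o in comp(im,(95,80,80),(115,255,255),(170,220,190,236)):P("bvial",o,.06)
for o in comp(im,(95,80,60),(125,255,255),(248,240,280,258),2):P("stopcock lever",o,.03)
for o in comp(im,(0,0,110),(179,255,255),(246,240,280,258),2):P("stopcock all",o,.015)
print(ray("top",(217,260),.06),ray("top",(177,265),.018))
E
```

```text
tray [452.4 195.4] 532.4 (array([ 597.7, -320.8]), array([70.6, 68.6]), -84.7) [ 0.598 -0.321  0.02 ]
tray [416.9 198. ] 344.7 (array([ 588.1, -216.8]), array([63. , 60.1]), 0.9) [ 0.588 -0.217  0.02 ]
tray [456.1 231. ] 256.3 (array([ 494.2, -330.1]), array([77.4, 30.3]), -85.8) [ 0.494 -0.33   0.02 ]
tray [420.1 233.5] 98.9 (array([ 485.5, -225.6]), array([32.3, 32.1]), 45.4) [ 0.485 -0.225  0.02 ]
timer [258.8 188.6] 414.4 (array([608.6, 244. ]), array([65.1, 58.7]), 67.5) [0.608 0.244 0.018]
bvial [175.7 227.4] 62.7 (array([491.4, 463.8]), array([24.2, 23.4]), -89.1) [0.491 0.464 0.06 ]
stopcock lever [262.5 249.1] 37.5 (array([434.4, 227. ]), array([34. , 14.1]), -89.2) [0.435 0.227 0.03 ]
stopcock all [263.1 248.9] 81.4 (array([434.2, 226.5]), array([70.9, 18.9]), 73.6) [0.435 0.227 0.015]
[0.40369465 0.34705649 0.06      ] [0.3859236  0.46891322 0.018     ]
```

View pics/crop1.png

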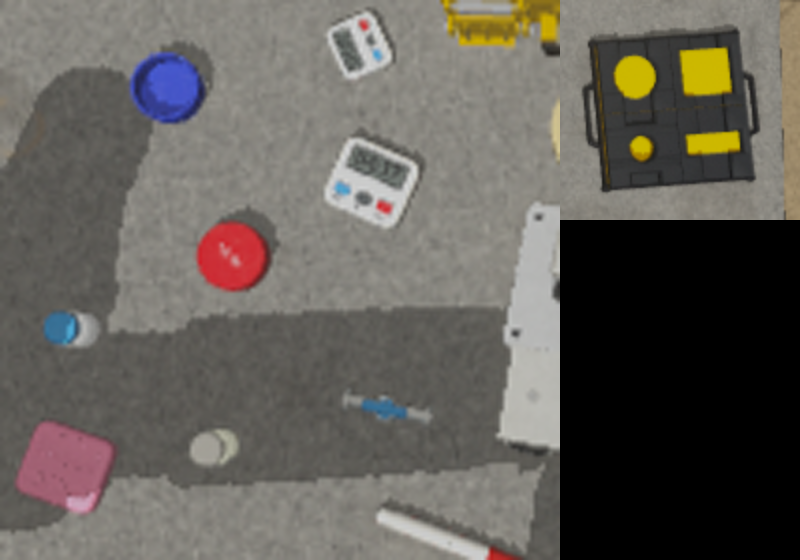

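The crop confirms it: the larger white timer is at (260,189), the small one is above it, and the pink one is at lower left. One more measurement: the red cap, the stopcock angle, and the tray in both views.

```bash
python3 - <<'E'
from h import *
im=cv2.imread("pics/top0.png")[:,:,::-1];sc=cv2.imread("pics/scene0.png")[:,:,::-1]
P=lambda n,v,o,z:print(n,np.round(o[0],1),round(o[1],1),rect(v,o[3],z),np.round(ray(v,o[0],z),3))
for n in("top","scene"):
    m=camera_model(n);print(n,-cv2.Rodrigues(m["rvec"])[0].T@m["tvec"])
for o in comp(sc,(18,150,120),(35,255,255),(345,235,445,300)):P("tray","scene",o,.02)
for z in(.025,):
  for o in comp(im,(165,120,80),(179,255,255),(208,195,238,222))[:1]+comp(im,(0,120,80),(9,255,255),(208,195,238,222))[:1]:P("red",'top',o,z)
for o in comp(sc,(100,80,60),(125,255,255),(235,185,262,212),2):P("lever scene","scene",o,.03)
for o in comp(sc,(0,120,80),(9,255,255),(250,160,275,180))[:1]+comp(sc,(165,120,80),(179,255,255),(250,160,275,180))[:1]:P("red scene",'scene',o,.02)
for o in comp(sc,(95,80,80),(115,255,255),(220,143,236,160)):P("bvial scene","scene",o,.055)
o=comp(im,(0,0,105),(179,255,255),(246,240,280,258),2)[0]
p=np.array([ray("top",u,.015)[:2] for u in o[3]]);v=cv2.fitLine((p*1000).astype(np.float32),cv2.DIST_L2,0,.01,.01).ravel();print(v,np.degrees(np.arctan2(v[1],v[0])),p.min(0),p.max(0))
p0=p[p[:,1].argmin()];p1=p[p[:,1].argmax()];print(p0,p1)
E
```

```text
top [0.46210136 0.09488214 1.19195846]
scene [-0.11617657 -0.87799487  0.79323624]
tray [420.2 266.8] 486.1 (array([ 598.5, -314.3]), array([68.9, 68.3]), -85.4) [ 0.599 -0.315  0.02 ]
tray [387.2 247.1] 259.6 (array([ 590.5, -208.4]), array([63.6, 54.9]), -15.8) [ 0.59 -0.21  0.02]
tray [392.3 287.4] 250.0 (array([ 494.7, -323.7]), array([75.3, 29.8]), -84.8) [ 0.496 -0.324  0.02 ]
tray [360.  265.2] 59.7 (array([ 488.5, -220. ]), array([29.4, 23.1]), -38.3) [ 0.489 -0.22   0.02 ]
tray [362.6 289.7] 23.7 (array([ 437.5, -289.6]), array([81.6,  3.8]), -85.2) [ 0.437 -0.288  0.02 ]Traceback (most recent call last):
  File "<stdin>", line 8, in <module>
  File "<stdin>", line 3, in <lambda>
  File "h.py", line 23, in rect
    p=np.array([ray(n,u,z)[:2] for u in q]);(c,wh,a)=cv2.minAreaRect((p*1000).astype(np.float32))
                ~~~^^^^^^^
  File "h.py", line 4, in ray
    m=camera_model(n);R=cv2.Rodrigues(m["rvec"])[0];c=-R.T@m["tvec"]
ValueError: time passes only in moves, steps and waits
```

```bash
python3 - <<'E'
s=open('h.py').read()
s=s.replace("def ray(","CM={n:camera_model(n) for n in('top','scene')}\ndef ray(",1).replace("m=camera_model(n);R","m=CM[n];R")
open('h.py','w').write(s)
E
python3 - <<'E'
from h import *
im=cv2.imread("pics/top0.png")[:,:,::-1];sc=cv2.imread("pics/scene0.png")[:,:,::-1]
P=lambda n,v,o,z:print(n,np.round(o[0],1),round(o[1],1),rect(v,o[3],z),np.round(ray(v,o[0],z),3))
for o in comp(im,(165,120,80),(179,255,255),(208,195,238,222))[:1]+comp(im,(0,120,80),(9,255,255),(208,195,238,222))[:1]:P("red",'top',o,.025)
for o in comp(sc,(100,80,60),(125,255,255),(235,185,262,212),2):P("lever scene","scene",o,.03)
for o in comp(sc,(0,120,80),(9,255,255),(250,160,275,180))[:1]:P("red scene",'scene',o,.02)
for o in comp(sc,(95,80,80),(115,255,255),(220,143,236,160)):P("bvial scene","scene",o,.055)
for t in(95,105,120):
    o=comp(im,(0,0,t),(179,255,255),(246,240,280,258),2)[0]
    p=np.array([ray("top",u,.012)[:2] for u in o[3]]);v=cv2.fitLine((p*1000).astype(np.float32),cv2.DIST_L2,0,.01,.01).ravel();print(np.degrees(np.arctan2(v[1],v[0])),p.min(0),p.max(0),p[p[:,1].argmin()],p[p[:,1].argmax()])
E
```

```text
red [221.7 208.3] 247.9 (array([549.1, 347.1]), array([52. , 51.2]), 58.1) [0.549 0.347 0.025]
lever scene [248.5 193.2] 20.3 (array([435.9, 230.2]), array([39.5, 13.6]), 64.0) [0.434 0.228 0.03 ]
red scene [263. 165.] 6.0 (array([558., 364.]), array([52.1, 43.1]), -33.4) [0.57  0.368 0.02 ]
bvial scene [227.3 151.9] 34.1 (array([492.8, 469.2]), array([44.4, 24.6]), 61.8) [0.493 0.469 0.055]
80.02896 [0.4200446 0.1823509] [0.45002616 0.26437156] [0.43320364 0.1823509 ] [0.44061657 0.26437156]
78.20201 [0.42299679 0.19086455] [0.44860529 0.26156854] [0.42879636 0.19086455] [0.44280155 0.26156854]
78.797264 [0.42442349 0.19230005] [0.44500807 0.26083036] [0.42877618 0.19230005] [0.44209704 0.26083036]
```

Call:
drive_tool --increments '[[[1, 0, 1, 0, 0.03], [1, 0, 1, 0, 0.06], [1, 0, 1, 0, 0.09], [1, 0, 1, 0, 0.12], [1, 0, 1, 0, 0.14]]]'

```text
time_s: 0.72
tcp_pos: [0.2271, 0.506, 0.2375]
eef_rot: [180.0, -0.0, -74.9]
contact_force: [-0.1, -0.7, -0.0]
gripper_width: 0.0878
gripper_force: 0.0
```

Call:
drive_tool --increments '[[[1, 0.5, -0.25, 0, 0], [1, 1, -0.5, 0, 0], [1, 1, -0.5, 0, 0]]]'

```text
time_s: 1.1
tcp_pos: [0.3184, 0.4039, 0.2375]
eef_rot: [180.0, -0.0, -74.7]
contact_force: [0.4, -0.3, 0.1]
gripper_width: 0.0875
gripper_force: 0.0
```

Call:
drive_tool --increments '[[[1, 0.5, -0.25, 0, 0], [1, 1, -0.5, 0, 0], [1, 1, -0.5, 0, 0]]]'

```text
time_s: 1.48
tcp_pos: [0.4081, 0.3047, 0.2373]
eef_rot: [180.0, -0.0, -74.8]
contact_force: [-0.1, 0.2, 0.1]
gripper_width: 0.0874
gripper_force: 0.0
```

Call:
drive_tool --increments '[[[1, 0.35, -0.03, 0.3, 0.03], [1, 0.695, -0.06, 0.7, 0.06], [1, 0.695, -0.06, 1, 0.0736], [1, 0.695, -0.06, 1, 0.0736], [1, 0.695, -0.06, 1, 0.0736]]]'

```text
time_s: 2.1
tcp_pos: [0.4365, 0.2298, 0.1188]
eef_rot: [-179.9, 0.0, -100.9]
contact_force: [0.7, -0.1, 0.7]
gripper_width: 0.0877
gripper_force: 0.0
```

```bash
cat >> h.py <<'E'
def go(x,y,z,yaw):
    """remaining shift in tool units from the measured pose"""
    s=r.get_state();p=s["tcp_pos"];w=np.radians(s["eef_rot"][2]);d=np.array([x,y,z])-p
    print("t",round(s["time_s"],1),"pos",np.round(p,4),"yaw",round(np.degrees(w),1))
    print("units",np.round(np.array([d[0]*np.cos(w)+d[1]*np.sin(w),d[0]*np.sin(w)-d[1]*np.cos(w),-d[2]])/.12,3),"turn",round(((np.degrees(w)-yaw+180)%360-180)/360,4))
E
python3 -c "
from h import *
go(.4345,.227,.014,-101.4)
im=capture('scene');cv2.imwrite('pics/s1.png',cv2.resize(im[100:260,160:360],None,fx=3,fy=3)[:,:,::-1])"
```

```text
t 2.1 pos [0.4365 0.2298 0.1188] yaw -100.9
units [0.026 0.012 0.873] turn 0.0015
```

View pics/s1.png

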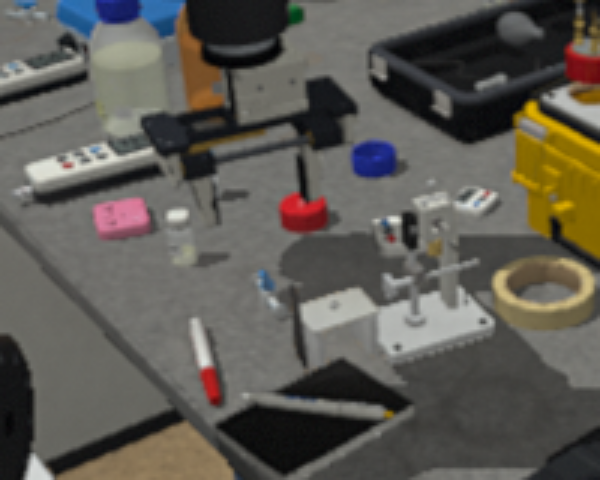

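The gripper is above the bench over the stopcock at crop (268,290). The clamp and its box at (340,320) are clear of it. Descending and gripping.

Call:
drive_tool --increments '[[[0.2, 0.02, 0.01, 0.3, 0.0015], [0.2, 0.025, 0.012, 0.6, 0.0015], [0.2, 0.025, 0.012, 0.8, 0.0015], [0.2, 0.025, 0.012, 0.87, 0.0015], [0.2, 0.025, 0.012, 0.87, 0.0015]]]'

```text
time_s: 2.78
tcp_pos: [0.4343, 0.2266, 0.0139]
eef_rot: [-180.0, 0.0, -101.5]
contact_force: [0.2, 0.2, 0.4]
gripper_width: 0.0531
gripper_force: 0.0
```

Call:
drive_tool --increments '[[[-1, 0, 0, 0, 0], [-1, 0, 0, 0, 0], [-1, 0, 0, 0, 0], [-1, 0, 0, 0, 0], [-1, 0, 0, 0, 0]]]' --squeeze 15

```text
time_s: 3.4
tcp_pos: [0.434, 0.2259, 0.0134]
eef_rot: [-180.0, 0.0, -101.6]
contact_force: [-1.4, 0.3, 4.2]
gripper_width: 0.02
gripper_force: 15.0
```

```bash
python3 -c "
from h import *
go(.4345,.227,.25,-101.4);s=r.get_state();print(s['gripper_width'],s['gripper_force'])"
```

```text
t 3.4 pos [0.434  0.2259 0.0134] yaw -101.6
units [-0.01  -0.002 -1.971] turn -0.0006
0.02003146292342824 15.000509172677994
```

Call:
drive_tool --increments '[[[-1, 0, 0, -0.3, 0], [-1, 0, 0, -0.7, 0], [-1, 0, 0, -1, 0]]]'

```text
time_s: 3.78
tcp_pos: [0.4341, 0.2259, 0.1349]
eef_rot: [-180.0, 0.0, -101.6]
contact_force: [0.1, 0.7, -0.7]
gripper_width: 0.0199
gripper_force: 15.0
```

Call:
drive_tool --increments '[[[-1, 0, 0, -0.5, 0], [-1, 0, 0, -0.97, 0], [-1, 0, 0, -0.97, 0]]]'

```text
time_s: 4.15
tcp_pos: [0.4357, 0.2272, 0.2543]
eef_rot: [-179.7, 0.4, -101.6]
contact_force: [0.5, -0.2, -1.2]
gripper_width: 0.0196
gripper_force: 15.0
```

Call:
drive_tool --increments '[[[-1, 0.3, -0.1, 0, 0], [-1, 0.65, -0.22, 0, 0], [-1, 1, -0.32, 0, 0]]]'

```text
time_s: 4.53
tcp_pos: [0.4469, 0.0992, 0.2487]
eef_rot: [179.9, -0.0, -101.6]
contact_force: [0.6, -0.6, -0.3]
gripper_width: 0.02
gripper_force: 15.0
```

Call:
drive_tool --increments '[[[-1, 0.35, -0.11, 0, 0], [-1, 0.7, -0.22, 0, 0], [-1, 1, -0.32, 0, 0]]]'

```text
time_s: 4.9
tcp_pos: [0.4603, -0.0264, 0.2488]
eef_rot: [179.9, -0.0, -101.6]
contact_force: [0.5, -0.0, -0.7]
gripper_width: 0.0198
gripper_force: 15.0
```

Call:
drive_tool --increments '[[[-1, 0.35, -0.11, 0, 0], [-1, 0.7, -0.22, 0, 0], [-1, 1, -0.32, 0, 0]]]'

```text
time_s: 5.28
tcp_pos: [0.4738, -0.1515, 0.2487]
eef_rot: [179.9, -0.0, -101.6]
contact_force: [-0.1, 0.5, -0.2]
gripper_width: 0.0196
gripper_force: 15.0
```

Call:
drive_tool --increments '[[[-1, 0.35, -0.11, 0, -0.01], [-1, 0.7, -0.22, 0, -0.03], [-1, 1, -0.32, 0, -0.046], [-1, 1, -0.32, 0, -0.046]]]'

```text
time_s: 5.78
tcp_pos: [0.4872, -0.2772, 0.2479]
eef_rot: [179.9, 0.0, -85.2]
contact_force: [-0.5, 0.2, -0.2]
gripper_width: 0.0197
gripper_force: 15.0
```

```bash
python3 -c "
from h import *
go(.494,-.327,.06,-85.1);s=r.get_state();print(s['gripper_width'],s['gripper_force'])"
```

```text
t 5.8 pos [ 0.4872 -0.2772  0.2479] yaw -85.2
units [ 0.418 -0.021  1.566] turn -0.0002
0.019692160416383643 14.998975843191147
```

Call:
drive_tool --increments '[[[-1, 0.25, -0.01, 0, 0], [-1, 0.418, -0.021, 0.3, 0], [-1, 0.418, -0.021, 0.7, 0], [-1, 0.418, -0.021, 1, 0], [-1, 0.418, -0.021, 1, 0]]]'

```text
time_s: 6.4
tcp_pos: [0.4924, -0.3237, 0.1264]
eef_rot: [179.6, 0.2, -85.1]
contact_force: [-0.4, 0.7, -0.1]
gripper_width: 0.0196
gripper_force: 15.0
```

Call:
drive_tool --increments '[[[-1, 0, 0, 0.3, 0], [-1, 0, 0, 0.45, 0], [-1, 0, 0, 0.45, 0], [-1, 0, 0, 0.45, 0]]]'

```text
time_s: 6.9
tcp_pos: [0.4959, -0.3253, 0.0775]
eef_rot: [-179.9, -0.1, -85.0]
contact_force: [-0.2, -0.2, -0.6]
gripper_width: 0.0197
gripper_force: 15.0
```

```bash
python3 -c "
from h import *
go(.494,-.327,.035,-85.1)
im=capture('scene');cv2.imwrite('pics/s2.png',cv2.resize(im[210:320,310:460],None,fx=5,fy=5,interpolation=2)[:,:,::-1])"
```

```text
t 6.9 pos [ 0.4959 -0.3253  0.0775] yaw -85.0
units [0.013 0.017 0.354] turn 0.0002
```

View pics/s2.png

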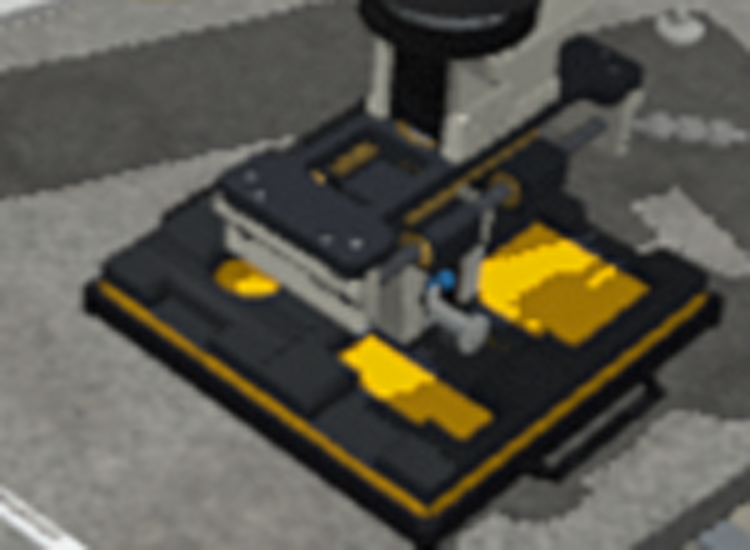

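The stopcock's near end shows at about crop (472,332), image (404.4,276.4). It hangs above the slot at (415,390). I'll check the end's position along the slot.

```bash
python3 -c "
from h import *
print(ray('scene',(404.4,276.4),.0725), 'expected',.4959+.035*np.cos(np.radians(-85)),-.3253+.035*np.sin(np.radians(-85)))"
```

```text
[ 0.49977385 -0.35362593  0.0725    ] expected 0.498950450996168 -0.3601668144332111
```

Call:
drive_tool --increments '[[[-1, 0.025, 0.007, 0.1, 0], [-1, 0.025, 0.007, 0.2, 0], [-1, 0.025, 0.007, 0.25, 0], [-1, 0.025, 0.007, 0.25, 0]]]'

```text
time_s: 7.45
tcp_pos: [0.4936, -0.328, 0.0446]
eef_rot: [179.9, 0.0, -85.1]
contact_force: [0.2, 0.2, -0.0]
gripper_width: 0.0199
gripper_force: 15.0
```

Call:
drive_tool --increments '[[[-1, 0, 0, 0.03, 0], [-1, 0, 0, 0.06, 0], [-1, 0, 0, 0.09, 0], [-1, 0, 0, 0.105, 0], [-1, 0, 0, 0.105, 0]]]'

```text
time_s: 8.07
tcp_pos: [0.494, -0.3281, 0.0335]
eef_rot: [180.0, -0.0, -85.0]
contact_force: [-1.1, 1.8, 4.6]
gripper_width: 0.0197
gripper_force: 15.0
```

```bash
python3 -c "
from h import *
go(.494,-.327,.034,-85.1)"
```

```text
t 8.1 pos [ 0.494  -0.3281  0.0335] yaw -85.0
units [-0.009 -0.001 -0.004] turn 0.0002
```

Call:
drive_tool --increments '[[[-0.2, 0, 0, 0, 0], [-0.2, 0, 0, 0, 0], [-0.2, 0, 0, 0, 0]]]'

```text
time_s: 8.45
tcp_pos: [0.4941, -0.3281, 0.0329]
eef_rot: [180.0, -0.0, -85.0]
contact_force: [-0.5, -1.3, -0.4]
gripper_width: 0.0352
gripper_force: 0.0
```

Call:
drive_tool --increments '[[[-0.2, 0, 0, -0.2, 0], [-0.2, 0, 0, -0.6, 0], [1, 0, 0, -1, 0]]]'

```text
time_s: 8.82
tcp_pos: [0.4938, -0.3281, 0.1539]
eef_rot: [179.9, 0.0, -85.0]
contact_force: [1.5, -0.7, 0.3]
gripper_width: 0.0404
gripper_force: 0.0
```

Call:
drive_tool --increments '[[[1, -0.3, 0, -0.5, 0], [1, -0.65, 0, -0.9, 0], [1, -1, 0, -0.9, 0]]]'

```text
time_s: 9.2
tcp_pos: [0.4852, -0.2082, 0.2648]
eef_rot: [-179.6, -0.1, -85.1]
contact_force: [-0.1, 0.2, -0.9]
gripper_width: 0.0695
gripper_force: 0.0
```

Call:
drive_tool --increments '[[[1, -0.4, 0, 0, 0], [1, -0.9, 0, 0, 0], [1, -1, 0, 0, 0]]]'

```text
time_s: 9.57
tcp_pos: [0.473, -0.0864, 0.2614]
eef_rot: [-179.9, 0.0, -84.9]
contact_force: [-0.3, 0.3, -0.1]
gripper_width: 0.0873
gripper_force: 0.0
```

```bash
python3 -c "
from h import *
go(.6085,.244,.20,-112.5)
im=capture('scene');t=capture('top')
a=cv2.resize(im[220:320,310:460],(600,400),interpolation=2);b=cv2.resize(t[165:265,385:485],(400,400),interpolation=2)
cv2.imwrite('pics/s3.png',np.hstack([cv2.resize(a,(450,300)),cv2.resize(b,(300,300))])[:,:,::-1])"
```

```text
t 9.6 pos [ 0.473  -0.0864  0.2614] yaw -84.9
units [-2.641 -1.372  0.511] turn 0.0768
```

View pics/s3.png

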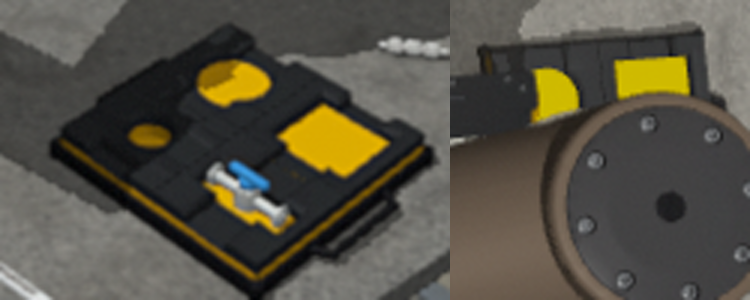

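The stopcock lies in the slot, but its left end at (215,175) is close to the slot's edge. I'll check that by number and in an enlarged crop.

```bash
python3 -c "
from h import *
im=capture('scene')
cv2.imwrite('pics/s4.png',cv2.resize(im[262:302,368:418],(750,600),interpolation=2)[:,:,::-1])
for u in ((381.7,278.3),(403.3,291)): print(ray('scene',u,.029))"
```

```text
[ 0.49084715 -0.29387084  0.029     ]
[ 0.50008261 -0.35446368  0.029     ]
```

View pics/s4.png

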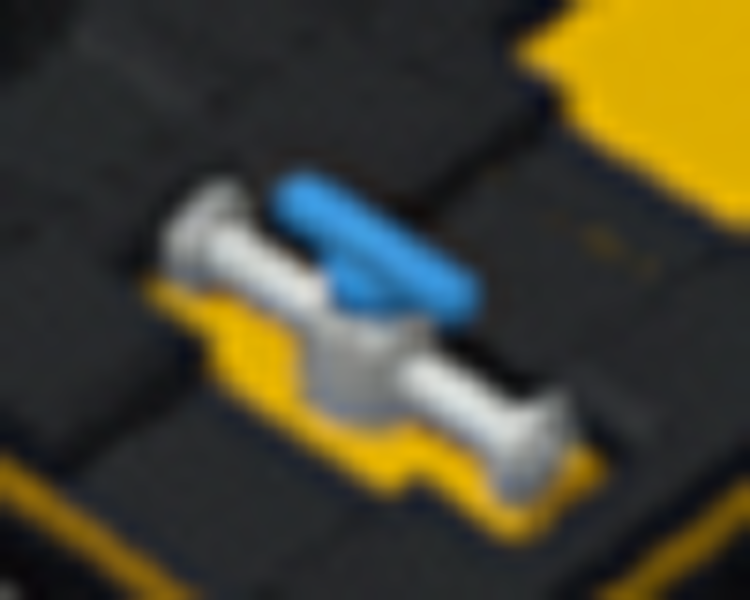

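```bash
python3 -c "
from h import *
f=lambda u:np.array([368+u[0]/15-.5,262+u[1]/15-.5])
for n,a,b,z in(('bottom',(190,287),(515,502),.020),('flange top',(215,180),(552,392),.038),('slot corners',(145,285),(600,465),.02),('lever',(275,190),(478,300),.05)):
  p,q=ray('scene',f(a),z),ray('scene',f(b),z);print(n,p.round(4),q.round(4),np.linalg.norm(p-q).round(4),np.degrees(np.arctan2(q[1]-p[1],q[0]-p[0])).round(1))"
```

```text
bottom [ 0.4896 -0.2906  0.02  ] [ 0.4956 -0.3552  0.02  ] 0.0649 -84.7
flange top [ 0.4953 -0.289   0.038 ] [ 0.5023 -0.3545  0.038 ] 0.0658 -83.9
slot corners [ 0.4844 -0.2859  0.02  ] [ 0.5113 -0.3576  0.02  ] 0.0765 -69.4
lever [ 0.4912 -0.3057  0.05  ] [ 0.498  -0.3421  0.05  ] 0.0371 -79.4
```

Call:
drive_tool --increments '[[[1, -0.4, -0.2, 0, 0], [1, -0.9, -0.45, 0, 0], [1, -1, -0.5, 0, 0]]]'

```text
time_s: 10.1
tcp_pos: [0.5241, 0.0368, 0.2604]
eef_rot: [180.0, -0.0, -85.0]
contact_force: [0.0, -1.2, -0.0]
gripper_width: 0.0874
gripper_force: 0.0
```

Call:
drive_tool --increments '[[[1, -0.4, -0.2, 0, 0], [1, -0.9, -0.45, 0, 0], [1, -1, -0.5, 0, 0]]]'

```text
time_s: 10.48
tcp_pos: [0.5735, 0.1616, 0.2599]
eef_rot: [179.9, -0.0, -85.0]
contact_force: [-0.5, 0.0, -0.7]
gripper_width: 0.0873
gripper_force: 0.0
```

Call:
drive_tool --increments '[[[1, -0.3, -0.2, 0.2, 0.02], [1, -0.6, -0.37, 0.4, 0.04], [1, -0.64, -0.37, 0.8, 0.07], [1, -0.64, -0.37, 0.8, 0.0768], [1, -0.64, -0.37, 0.8, 0.0768]]]'

```text
time_s: 11.1
tcp_pos: [0.6102, 0.2391, 0.1642]
eef_rot: [180.0, -0.1, -112.7]
contact_force: [0.7, 0.5, 1.0]
gripper_width: 0.0875
gripper_force: 0.0
```

```bash
python3 -c "
from h import *
go(.6085,.244,.014,-112.5)"
```

```text
t 11.1 pos [0.6102 0.2391 0.1642] yaw -112.7
units [-0.032  0.029  1.251] turn -0.0007
```

Call:
drive_tool --increments '[[[1, -0.03, 0.02, 0.4, 0], [1, -0.03, 0.02, 0.8, 0], [1, -0.03, 0.02, 1, 0]]]'

```text
time_s: 11.48
tcp_pos: [0.6086, 0.2434, 0.0432]
eef_rot: [179.9, -0.1, -112.7]
contact_force: [-0.6, -0.1, -0.2]
gripper_width: 0.0875
gripper_force: 0.0
```

Call:
drive_tool --increments '[[[1, 0, 0, 0.15, 0], [1, 0, 0, 0.25, 0], [1, 0, 0, 0.25, 0]]]'

```text
time_s: 11.85
tcp_pos: [0.6091, 0.2448, 0.0148]
eef_rot: [180.0, -0.0, -112.7]
contact_force: [-0.2, -0.2, 1.1]
gripper_width: 0.0878
gripper_force: 0.0
```

Call:
drive_tool --increments '[[[-0.1, 0, 0, 0, 0], [-0.1, 0, 0, 0, 0], [-0.1, 0, 0, 0, 0], [-0.1, 0, 0, 0, 0], [-0.1, 0, 0, 0, 0]]]' --squeeze 20

```text
time_s: 12.48
tcp_pos: [0.6091, 0.2452, 0.0154]
eef_rot: [-180.0, 0.0, -112.7]
contact_force: [-0.6, -0.0, 3.2]
gripper_width: 0.0582
gripper_force: 20.0
```

```bash
python3 -c "
from h import *
go(.6085,.244,.25,-112.5);s=r.get_state();print(s['gripper_width'],s['gripper_force'])
im=capture('scene');cv2.imwrite('pics/s5.png',cv2.resize(im[130:220,230:350],None,fx=5,fy=5,interpolation=2)[:,:,::-1])"
```

```text
t 12.5 pos [0.6091 0.2452 0.0154] yaw -112.7
units [ 0.011  0.    -1.955] turn -0.0005
0.05819663402685536 20.00022143125534
```

Call:
drive_tool --increments '[[[-0.1, 0, 0, -0.3, 0], [-0.1, 0, 0, -0.7, 0], [-0.1, 0, 0, -1, 0]]]'

```text
time_s: 12.9
tcp_pos: [0.6092, 0.2451, 0.1367]
eef_rot: [-180.0, 0.0, -112.7]
contact_force: [-0.0, -0.1, -0.7]
gripper_width: 0.0578
gripper_force: 20.0
```

Call:
drive_tool --increments '[[[-0.1, 0, 0, -0.5, 0], [-0.1, 0, 0, -0.97, 0], [-0.1, 0, 0, -0.97, 0]]]'

```text
time_s: 13.28
tcp_pos: [0.6111, 0.246, 0.2571]
eef_rot: [-179.7, 0.4, -112.7]
contact_force: [0.3, -0.3, -1.1]
gripper_width: 0.0576
gripper_force: 20.0
```

Call:
drive_tool --increments '[[[-0.1, 0.3, 0.1, 0, 0], [-0.1, 0.65, 0.2, 0, 0], [-0.1, 1, 0.28, 0, 0]]]'

```text
time_s: 13.65
tcp_pos: [0.5302, 0.1462, 0.2501]
eef_rot: [179.9, -0.1, -112.7]
contact_force: [0.9, -0.1, -0.2]
gripper_width: 0.0578
gripper_force: 20.0
```

Call:
drive_tool --increments '[[[-0.1, 0.35, -0.09, 0, 0], [-0.1, 0.7, -0.18, 0, 0], [-0.1, 1, -0.25, 0, 0]]]'

```text
time_s: 14.02
tcp_pos: [0.5121, 0.0236, 0.2505]
eef_rot: [179.9, -0.0, -112.7]
contact_force: [0.5, -0.6, -1.0]
gripper_width: 0.0572
gripper_force: 20.0
```

Call:
drive_tool --increments '[[[-0.1, 0.35, -0.15, 0, 0], [-0.1, 0.7, -0.3, 0, 0], [-0.1, 1, -0.45, 0, 0]]]'

```text
time_s: 14.4
tcp_pos: [0.5158, -0.108, 0.2505]
eef_rot: [179.9, -0.0, -112.7]
contact_force: [-0.0, -0.9, -0.2]
gripper_width: 0.0575
gripper_force: 20.0
```

Call:
drive_tool --increments '[[[-0.1, 0.35, -0.2, 0, -0.02], [-0.1, 0.7, -0.4, 0, -0.045], [-0.1, 1, -0.6, 0, -0.07], [-0.1, 1, -0.6, 0, -0.0768], [-0.1, 1, -0.6, 0, -0.0768]]]'

```text
time_s: 15.02
tcp_pos: [0.5361, -0.2454, 0.25]
eef_rot: [179.9, 0.0, -85.1]
contact_force: [0.3, 0.4, -0.6]
gripper_width: 0.0575
gripper_force: 20.0
```

```bash
python3 -c "
from h import *
go(.597,-.3185,.08,-85.1);s=r.get_state();print(s['gripper_width'],s['gripper_force'])"
```

```text
t 15.0 pos [ 0.5361 -0.2454  0.25  ] yaw -85.1
units [ 0.65  -0.454  1.416] turn -0.0001
0.05752575804591577 19.99911457300186
```

Call:
drive_tool --increments '[[[-0.1, 0.3, -0.2, 0, 0], [-0.1, 0.65, -0.454, 0, 0], [-0.1, 0.65, -0.454, 0.4, 0], [-0.1, 0.65, -0.454, 0.8, 0], [-0.1, 0.65, -0.454, 1, 0]]]'

```text
time_s: 15.65
tcp_pos: [0.5961, -0.3167, 0.1277]
eef_rot: [179.8, 0.1, -85.1]
contact_force: [0.5, 0.2, 0.1]
gripper_width: 0.0577
gripper_force: 20.0
```

Call:
drive_tool --increments '[[[-0.1, 0, 0, 0.25, 0], [-0.1, 0, 0, 0.45, 0], [-0.1, 0, 0, 0.45, 0], [-0.1, 0, 0, 0.45, 0], [-0.1, 0, 0, 0.45, 0]]]'

```text
time_s: 16.27
tcp_pos: [0.5986, -0.3181, 0.0788]
eef_rot: [-179.9, -0.0, -85.0]
contact_force: [0.7, -1.2, 0.3]
gripper_width: 0.0579
gripper_force: 20.0
```

```bash
python3 -c "
from h import *
go(.597,-.3185,.035,-85.1)
im=capture('scene');cv2.imwrite('pics/s6.png',cv2.resize(im[220:310,350:470],None,fx=6,fy=6,interpolation=2)[:,:,::-1])"
```

```text
t 16.3 pos [ 0.5986 -0.3181  0.0788] yaw -85.0
units [0.003 0.013 0.365] turn 0.0002
```

View pics/s6.png

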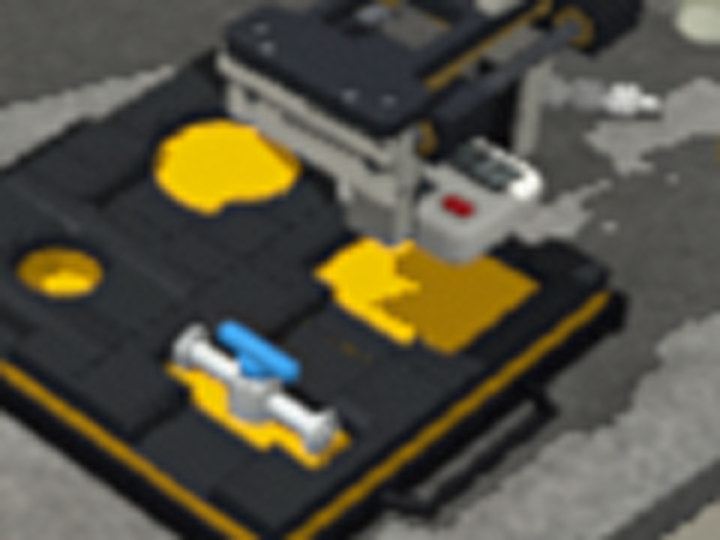

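The timer is level above the rectangle. Its lower corner is at crop (465,262), and the cut-out's right floor corner is at (540,288). I'll check the fit by number.

```bash
python3 -c "
from h import *
a=np.radians(5);R=np.array([[np.cos(a),-np.sin(a)],[np.sin(a),np.cos(a)]])
f=lambda u:np.array([350+u[0]/6-.4,220+u[1]/6-.4])
print('timer corner',ray('scene',f((465,262)),.063),'exp',[.5986,-.3181]+R@[-28,-31]*1e-3) if 0 else None
print('timer corner',ray('scene',f((465,262)),.063)[:2],'exp',np.array([.598,-.3181])+R@np.array([-.028,-.031]))
print('cut corner',ray('scene',f((540,288)),.02)[:2],'exp',np.array([.597,-.3185])+R@np.array([.033,-.036]))"
```

```text
timer corner [ 0.58109885 -0.3477372 ] exp [ 0.57280838 -0.3514224 ]
cut corner [ 0.63370262 -0.3459636 ] exp [ 0.63301203 -0.35148687]
```

Both show the same bias in this view, so they are aligned relative to each other. Lowering.

Call:
drive_tool --increments '[[[-0.1, 0.003, 0.008, 0.1, 0], [-0.1, 0.003, 0.008, 0.2, 0], [-0.1, 0.003, 0.008, 0.25, 0], [-0.1, 0.003, 0.008, 0.25, 0]]]'

```text
time_s: 16.82
tcp_pos: [0.5963, -0.3184, 0.0463]
eef_rot: [179.9, 0.0, -85.0]
contact_force: [0.1, -0.1, 0.2]
gripper_width: 0.0577
gripper_force: 20.0
```

Call:
drive_tool --increments '[[[-0.1, 0, 0, 0.03, 0], [-0.1, 0, 0, 0.06, 0], [-0.1, 0, 0, 0.09, 0], [-0.1, 0, 0, 0.105, 0], [-0.1, 0, 0, 0.105, 0]]]'

```text
time_s: 17.45
tcp_pos: [0.5967, -0.3184, 0.0354]
eef_rot: [180.0, -0.0, -85.0]
contact_force: [-2.7, 1.5, 4.4]
gripper_width: 0.0584
gripper_force: 20.0
```

Call:
drive_tool --increments '[[[0.5, 0, 0, 0, 0], [0.5, 0, 0, 0, 0], [0.5, 0, 0, 0, 0]]]'

```text
time_s: 17.82
tcp_pos: [0.5968, -0.3185, 0.0346]
eef_rot: [180.0, 0.0, -85.0]
contact_force: [-0.4, 0.1, -0.4]
gripper_width: 0.0661
gripper_force: 0.0
```

Call:
drive_tool --increments '[[[0.5, 0, 0, -0.2, 0], [0.5, 0, 0, -0.6, 0], [1, 0, 0, -1, 0]]]'

```text
time_s: 18.2
tcp_pos: [0.5965, -0.3184, 0.1556]
eef_rot: [179.9, 0.0, -85.0]
contact_force: [0.1, -0.7, 0.6]
gripper_width: 0.0711
gripper_force: 0.0
```

Call:
drive_tool --increments '[[[1, -0.3, 0.2, -0.5, 0], [1, -0.65, 0.4, -0.9, 0], [1, -1, 0.5, -0.9, 0]]]'

```text
time_s: 18.58
tcp_pos: [0.5271, -0.204, 0.2661]
eef_rot: [-179.7, -0.1, -85.1]
contact_force: [1.3, 1.5, -0.7]
gripper_width: 0.0874
gripper_force: 0.0
```

Call:
drive_tool --increments '[[[1, -0.4, 0, 0, 0], [1, -0.9, 0, 0, 0], [1, -1, 0, 0, 0]]]'

```text
time_s: 18.95
tcp_pos: [0.5159, -0.0819, 0.2633]
eef_rot: [-179.9, 0.0, -84.9]
contact_force: [0.2, 0.2, 0.7]
gripper_width: 0.0879
gripper_force: 0.0
```

Call:
drive_tool --increments '[[[1, -0.4, 0, 0, 0], [1, -0.9, 0, 0, 0], [1, -1, 0, 0, 0]]]'

```text
time_s: 19.32
tcp_pos: [0.5058, 0.0372, 0.2628]
eef_rot: [-180.0, 0.0, -84.9]
contact_force: [0.2, -0.6, -0.2]
gripper_width: 0.0879
gripper_force: 0.0
```

Call:
drive_tool --increments '[[[1, -0.4, 0, 0, 0], [1, -0.9, 0, 0, 0], [1, -1, 0, 0, 0]]]'

```text
time_s: 19.7
tcp_pos: [0.4956, 0.1565, 0.2626]
eef_rot: [180.0, -0.0, -84.9]
contact_force: [0.6, -1.0, -0.9]
gripper_width: 0.0875
gripper_force: 0.0
```

Call:
drive_tool --increments '[[[1, -0.4, -0.2, 0, 0], [1, -0.9, -0.4, 0, 0], [1, -1, -0.55, 0, 0], [1, -1, -0.55, 0, 0]]]'

```text
time_s: 20.2
tcp_pos: [0.552, 0.2798, 0.2614]
eef_rot: [179.9, -0.1, -85.1]
contact_force: [-0.5, -1.5, -0.7]
gripper_width: 0.0875
gripper_force: 0.0
```

```bash
python3 -c "
from h import *
go(.549,.347,.015,-85.1)
im=capture('scene');t=capture('top')
a=cv2.resize(im[225:310,330:450],(720,510),interpolation=2)
cv2.imwrite('pics/s7.png',a[:,:,::-1])
for o in comp(im,(165,120,80),(179,255,255),(245,155,280,185))[:1]: print(rect('scene',o[3],.02))"
```

```text
t 20.2 pos [0.552  0.2798 0.2614] yaw -85.1
units [-0.56  -0.023  2.053] turn 0.0001
(array([545.5, 342.6]), array([89.8, 50.2]), 64.9)
```

View pics/s7.png

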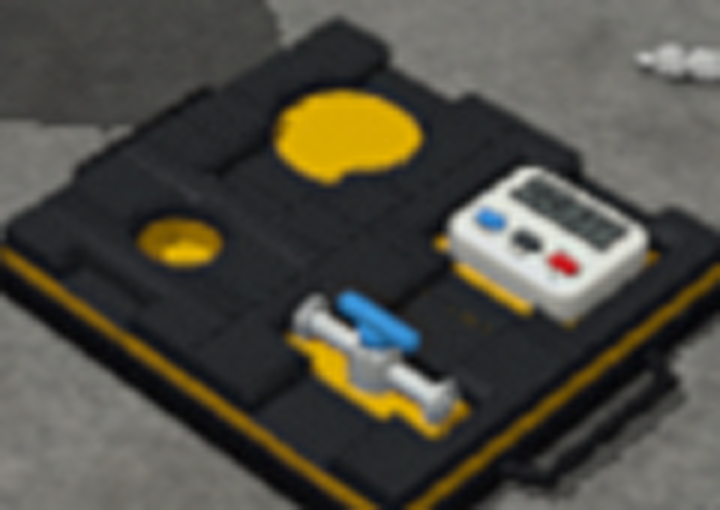

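The timer sits flat in its cut-out at (548,245), and the stopcock at (370,360) is unchanged. Next, the red cap.

Call:
drive_tool --increments '[[[1, -0.3, -0.02, 0.2, 0], [1, -0.56, -0.02, 0.6, 0], [1, -0.56, -0.02, 1, 0]]]'

```text
time_s: 20.68
tcp_pos: [0.5475, 0.3475, 0.1422]
eef_rot: [-179.9, 0.1, -85.0]
contact_force: [-0.1, 0.6, -0.5]
gripper_width: 0.0877
gripper_force: 0.0
```

Call:
drive_tool --increments '[[[1, 0, 0, 0.4, 0], [1, 0, 0, 0.7, 0], [1, 0, 0, 0.9, 0], [1, 0, 0, 1, 0]]]'

```text
time_s: 21.18
tcp_pos: [0.5472, 0.3453, 0.0219]
eef_rot: [179.9, -0.1, -85.1]
contact_force: [0.2, -0.1, -0.1]
gripper_width: 0.0875
gripper_force: 0.0
```

```bash
python3 -c "
from h import *
go(.549,.347,.0155,-85.1)"
```

```text
t 21.2 pos [0.5472 0.3453 0.0219] yaw -85.1
units [-0.012 -0.016  0.053] turn -0.0
```

Call:
drive_tool --increments '[[[1, -0.01, -0.015, 0.05, 0], [1, -0.01, -0.015, 0.05, 0], [1, -0.01, -0.015, 0.05, 0]]]'

```text
time_s: 21.55
tcp_pos: [0.5497, 0.3487, 0.0178]
eef_rot: [-179.9, 0.1, -85.0]
contact_force: [-0.3, 0.2, -0.5]
gripper_width: 0.0875
gripper_force: 0.0
```

Call:
drive_tool --increments '[[[-0.2, 0, 0, 0, 0], [-0.2, 0, 0, 0, 0], [-0.2, 0, 0, 0, 0], [-0.2, 0, 0, 0, 0], [-0.2, 0, 0, 0, 0]]]' --squeeze 12

```text
time_s: 22.18
tcp_pos: [0.5492, 0.3483, 0.0168]
eef_rot: [180.0, -0.0, -85.0]
contact_force: [-0.6, 1.1, 1.1]
gripper_width: 0.0524
gripper_force: 12.0
```

```bash
python3 -c "
from h import *
go(.587,-.2147,.25,-85.1)"
```

```text
t 22.2 pos [0.5492 0.3483 0.0168] yaw -85.0
units [ 4.702  0.091 -1.943] turn 0.0002
```

Call:
drive_tool --increments '[[[-0.2, 0, 0, -0.3, 0], [-0.2, 0, 0, -0.7, 0], [-0.2, 0, 0, -1, 0]]]'

```text
time_s: 22.55
tcp_pos: [0.5495, 0.3485, 0.1388]
eef_rot: [-179.9, 0.0, -85.0]
contact_force: [0.0, 0.2, -0.6]
gripper_width: 0.0521
gripper_force: 12.0
```

Call:
drive_tool --increments '[[[-0.2, 0, 0, -0.5, 0], [-0.2, 0, 0, -0.95, 0], [-0.2, 0, 0, -0.95, 0]]]'

```text
time_s: 22.92
tcp_pos: [0.5511, 0.3497, 0.2566]
eef_rot: [-179.6, 0.3, -85.0]
contact_force: [-1.2, -0.1, -0.6]
gripper_width: 0.0518
gripper_force: 12.0
```

Call:
drive_tool --increments '[[[-0.2, 0.3, 0.1, 0, 0], [-0.2, 0.65, 0.3, 0, 0], [-0.2, 1, 0.5, 0, 0]]]'

```text
time_s: 23.3
tcp_pos: [0.4988, 0.2221, 0.2496]
eef_rot: [179.9, -0.0, -85.0]
contact_force: [0.3, 0.3, 0.0]
gripper_width: 0.0519
gripper_force: 12.0
```

Call:
drive_tool --increments '[[[-0.2, 0.35, 0, 0, 0], [-0.2, 0.7, 0, 0, 0], [-0.2, 1, 0, 0, 0]]]'

```text
time_s: 23.68
tcp_pos: [0.5096, 0.1025, 0.2502]
eef_rot: [180.0, -0.0, -85.1]
contact_force: [0.9, 0.5, 0.0]
gripper_width: 0.0519
gripper_force: 12.0
```

Call:
drive_tool --increments '[[[-0.2, 0.35, 0, 0, 0], [-0.2, 0.7, 0, 0, 0], [-0.2, 1, 0, 0, 0]]]'

```text
time_s: 24.05
tcp_pos: [0.5201, -0.017, 0.25]
eef_rot: [179.9, 0.0, -85.1]
contact_force: [0.5, 0.3, -0.4]
gripper_width: 0.0517
gripper_force: 12.0
```

Call:
drive_tool --increments '[[[-0.2, 0.35, 0, 0, 0], [-0.2, 0.7, -0.2, 0, 0], [-0.2, 1, -0.41, 0, 0], [-0.2, 1, -0.41, 0, 0]]]'

```text
time_s: 24.55
tcp_pos: [0.5805, -0.1329, 0.2488]
eef_rot: [179.9, -0.0, -85.2]
contact_force: [-0.3, 0.3, -0.5]
gripper_width: 0.0517
gripper_force: 12.0
```

```bash
python3 -c "
from h import *
go(.587,-.2147,.08,-85.1)"
```

```text
t 24.6 pos [ 0.5805 -0.1329  0.2488] yaw -85.2
units [0.684 0.003 1.407] turn -0.0003
```

Call:
drive_tool --increments '[[[-0.2, 0.35, 0, 0, 0], [-0.2, 0.684, 0.003, 0.1, 0], [-0.2, 0.684, 0.003, 0.5, 0], [-0.2, 0.684, 0.003, 0.9, 0], [-0.2, 0.684, 0.003, 1, 0]]]'

```text
time_s: 25.18
tcp_pos: [0.584, -0.2119, 0.1273]
eef_rot: [179.6, 0.1, -85.1]
contact_force: [-0.2, 0.1, 0.4]
gripper_width: 0.0519
gripper_force: 12.0
```

Call:
drive_tool --increments '[[[-0.2, 0, 0, 0.25, 0], [-0.2, 0, 0, 0.45, 0], [-0.2, 0, 0, 0.45, 0], [-0.2, 0, 0, 0.45, 0], [-0.2, 0, 0, 0.45, 0]]]'

```text
time_s: 25.8
tcp_pos: [0.5877, -0.2126, 0.0785]
eef_rot: [-179.9, -0.0, -85.0]
contact_force: [0.3, 0.5, -0.5]
gripper_width: 0.052
gripper_force: 12.0
```

```bash
python3 -c "
from h import *
go(.587,-.2147,.0368,-85.1)
im=capture('scene');cv2.imwrite('pics/s8.png',cv2.resize(im[210:300,330:450],None,fx=5,fy=5,interpolation=2)[:,:,::-1])"
```

```text
t 25.8 pos [ 0.5877 -0.2126  0.0785] yaw -85.0
units [0.017 0.007 0.348] turn 0.0002
```

View pics/s8.png

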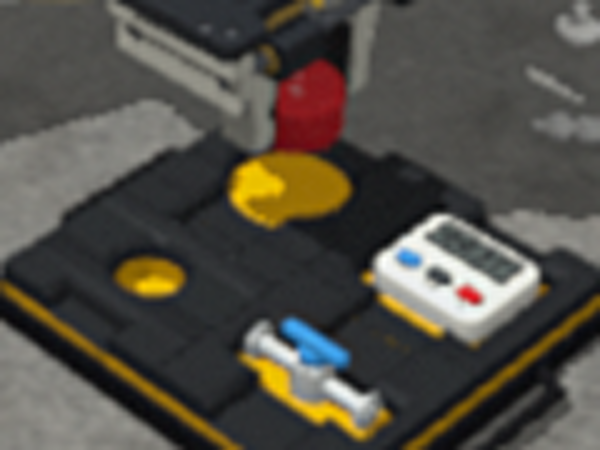

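The red cap hangs level at (310,105) above the round cut-out at (290,188). Lowering.

Call:
drive_tool --increments '[[[-0.2, 0.015, 0.004, 0.1, 0], [-0.2, 0.015, 0.004, 0.2, 0], [-0.2, 0.015, 0.004, 0.24, 0], [-0.2, 0.015, 0.004, 0.24, 0]]]'

```text
time_s: 26.35
tcp_pos: [0.5859, -0.2145, 0.0471]
eef_rot: [179.9, 0.0, -85.0]
contact_force: [0.3, -0.1, 0.3]
gripper_width: 0.0519
gripper_force: 12.0
```

Call:
drive_tool --increments '[[[-0.2, 0, 0, 0.03, 0], [-0.2, 0, 0, 0.06, 0], [-0.2, 0, 0, 0.09, 0], [-0.2, 0, 0, 0.105, 0], [-0.2, 0, 0, 0.105, 0]]]'

```text
time_s: 26.98
tcp_pos: [0.5864, -0.2145, 0.0365]
eef_rot: [-180.0, -0.0, -85.0]
contact_force: [-3.3, 1.4, 9.7]
gripper_width: 0.052
gripper_force: 12.1
```

Call:
drive_tool --increments '[[[0.4, 0, 0, 0, 0], [0.4, 0, 0, 0, 0], [0.4, 0, 0, 0, 0]]]'

```text
time_s: 27.35
tcp_pos: [0.5862, -0.2145, 0.0351]
eef_rot: [180.0, 0.0, -85.0]
contact_force: [-0.5, 0.3, 0.1]
gripper_width: 0.0607
gripper_force: 0.0
```

Call:
drive_tool --increments '[[[0.4, 0, 0, -0.2, 0], [0.4, 0, 0, -0.6, 0], [1, 0, 0, -1, 0]]]'

```text
time_s: 27.72
tcp_pos: [0.586, -0.2145, 0.1562]
eef_rot: [179.9, 0.0, -85.0]
contact_force: [0.9, -0.4, 0.1]
gripper_width: 0.067
gripper_force: 0.0
```

Call:
drive_tool --increments '[[[1, -0.3, 0.2, -0.5, 0], [1, -0.65, 0.4, -0.9, 0], [1, -1, 0.5, -0.9, 0]]]'

```text
time_s: 28.1
tcp_pos: [0.5167, -0.0997, 0.2665]
eef_rot: [-179.7, -0.0, -85.1]
contact_force: [1.5, 1.6, -0.2]
gripper_width: 0.0874
gripper_force: 0.0
```

Call:
drive_tool --increments '[[[1, -0.4, 0, 0, 0], [1, -0.9, 0, 0, 0], [1, -1, 0, 0, 0]]]'

```text
time_s: 28.48
tcp_pos: [0.5054, 0.0222, 0.2636]
eef_rot: [-180.0, 0.0, -84.9]
contact_force: [0.8, -0.6, -0.1]
gripper_width: 0.0877
gripper_force: 0.0
```

Call:
drive_tool --increments '[[[1, -0.4, 0, 0, 0], [1, -0.9, 0, 0, 0], [1, -1, 0, 0, 0]]]'

```text
time_s: 28.85
tcp_pos: [0.4953, 0.1412, 0.2631]
eef_rot: [180.0, 0.0, -84.9]
contact_force: [0.0, -0.6, 0.3]
gripper_width: 0.0877
gripper_force: 0.0
```

Call:
drive_tool --increments '[[[1, -0.4, 0, 0, 0], [1, -0.9, -0.1, 0, 0], [1, -1, -0.2, 0, 0]]]'

```text
time_s: 29.22
tcp_pos: [0.5093, 0.2627, 0.2629]
eef_rot: [180.0, -0.0, -84.9]
contact_force: [-0.3, 0.7, -0.0]
gripper_width: 0.0875
gripper_force: 0.0
```

Call:
drive_tool --increments '[[[1, -0.4, 0, 0, 0], [1, -0.9, 0, 0, 0], [1, -1, 0, 0, 0], [1, -1, 0, 0, 0]]]'

```text
time_s: 29.72
tcp_pos: [0.4989, 0.3798, 0.2626]
eef_rot: [179.9, -0.1, -85.0]
contact_force: [-0.1, 0.2, 1.0]
gripper_width: 0.0879
gripper_force: 0.0
```

```bash
python3 -c "
from h import *
go(.491,.465,.037,-85.1)
im=capture('scene');cv2.imwrite('pics/s9.png',np.vstack([cv2.resize(im[225:310,330:450],(480,340),interpolation=2),cv2.resize(im[130:195,200:320],(480,260),interpolation=2)])[:,:,::-1])"
```

```text
t 29.7 pos [0.4989 0.3798 0.2626] yaw -85.0
units [-0.713  0.004  1.88 ] turn 0.0002
```

View pics/s9.png

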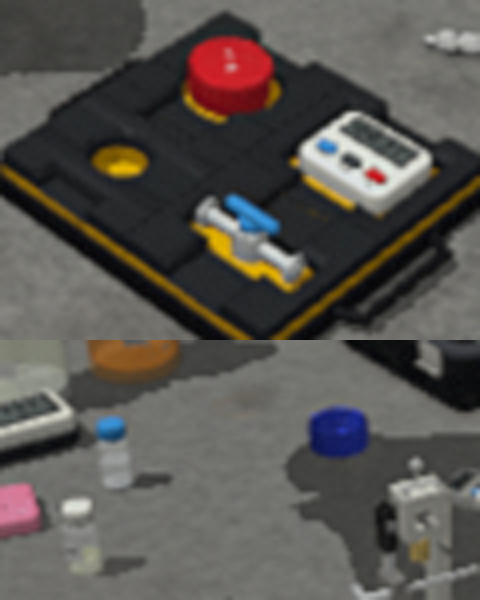

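The red cap is seated flat at (230,75). The blue-capped vial stands at (113,455) and the white-capped one at (80,535). Next, the blue vial.

Call:
drive_tool --increments '[[[1, -0.35, 0, 0, 0], [1, -0.71, 0, 0.3, 0], [1, -0.71, 0, 0.7, 0], [1, -0.71, 0, 0.9, 0], [1, -0.71, 0, 0.9, 0]]]'

```text
time_s: 30.4
tcp_pos: [0.4912, 0.4625, 0.1536]
eef_rot: [179.9, -0.2, -85.1]
contact_force: [0.3, -0.2, 0.7]
gripper_width: 0.0874
gripper_force: 0.0
```

Call:
drive_tool --increments '[[[1, 0, 0, 0.3, 0], [1, 0, 0, 0.6, 0], [1, 0, 0, 0.9, 0], [1, 0, 0, 0.96, 0], [1, 0, 0, 0.96, 0]]]'

```text
time_s: 31.02
tcp_pos: [0.4922, 0.4653, 0.0418]
eef_rot: [-179.9, 0.1, -85.1]
contact_force: [0.2, 0.2, 0.5]
gripper_width: 0.0879
gripper_force: 0.0
```

```bash
python3 -c "
from h import *
go(.491,.465,.038,-85.1)"
```

```text
t 31.0 pos [0.4922 0.4653 0.0418] yaw -85.1
units [0.001 0.01  0.032] turn 0.0001
```

Call:
drive_tool --increments '[[[-0.7, 0, 0.008, 0.02, 0], [-0.7, 0, 0.008, 0.02, 0], [-0.7, 0, 0.008, 0.02, 0], [-0.7, 0, 0.008, 0.02, 0], [-0.7, 0, 0.008, 0.02, 0]]]' --squeeze 12

```text
time_s: 31.65
tcp_pos: [0.4903, 0.465, 0.0378]
eef_rot: [-180.0, 0.0, -85.0]
contact_force: [0.0, -0.1, -0.6]
gripper_width: 0.0435
gripper_force: 0.0
```

Call:
drive_tool --increments '[[[-0.7, 0, 0, 0, 0], [-0.7, 0, 0, 0, 0], [-0.7, 0, 0, 0, 0]]]'

```text
time_s: 32.02
tcp_pos: [0.4903, 0.465, 0.0377]
eef_rot: [180.0, -0.0, -85.0]
contact_force: [0.8, -0.0, -0.6]
gripper_width: 0.0277
gripper_force: 12.0
```

```bash
python3 -c "
from h import *
go(.484,-.2232,.27,-85.1)"
```

```text
t 32.0 pos [0.4903 0.465  0.0377] yaw -85.0
units [ 5.709  0.548 -1.936] turn 0.0002
```

Call:
drive_tool --increments '[[[-0.7, 0, 0, -0.3, 0], [-0.7, 0, 0, -0.7, 0], [-0.7, 0, 0, -1, 0]]]'

```text
time_s: 32.4
tcp_pos: [0.4905, 0.4652, 0.1598]
eef_rot: [-179.9, 0.1, -85.0]
contact_force: [0.3, 0.8, -0.7]
gripper_width: 0.0282
gripper_force: 12.0
```

Call:
drive_tool --increments '[[[-0.7, 0, 0, -0.5, 0], [-0.7, 0, 0, -0.9, 0], [-0.7, 0, 0, -0.94, 0]]]'

```text
time_s: 32.78
tcp_pos: [0.4914, 0.4662, 0.2756]
eef_rot: [-179.7, 0.3, -85.0]
contact_force: [-0.1, -0.1, -0.8]
gripper_width: 0.0275
gripper_force: 12.0
```

Call:
drive_tool --increments '[[[-0.7, 0.3, 0.03, 0, 0], [-0.7, 0.65, 0.06, 0, 0], [-0.7, 1, 0.1, 0, 0]]]'

```text
time_s: 33.15
tcp_pos: [0.4882, 0.3429, 0.2694]
eef_rot: [179.9, -0.1, -85.0]
contact_force: [0.5, -0.5, -0.5]
gripper_width: 0.028
gripper_force: 12.0
```

Call:
drive_tool --increments '[[[-0.7, 0.35, 0.03, 0, 0], [-0.7, 0.7, 0.06, 0, 0], [-0.7, 1, 0.1, 0, 0]]]'

```text
time_s: 33.52
tcp_pos: [0.4865, 0.2221, 0.2697]
eef_rot: [179.9, -0.0, -85.1]
contact_force: [0.3, 0.1, 0.4]
gripper_width: 0.028
gripper_force: 12.0
```

Call:
drive_tool --increments '[[[-0.7, 0.35, 0.03, 0, 0], [-0.7, 0.7, 0.06, 0, 0], [-0.7, 1, 0.1, 0, 0]]]'

```text
time_s: 33.9
tcp_pos: [0.4849, 0.1016, 0.2698]
eef_rot: [179.9, -0.0, -85.1]
contact_force: [0.7, -0.5, -0.2]
gripper_width: 0.0277
gripper_force: 12.0
```

Call:
drive_tool --increments '[[[-0.7, 0.35, 0.03, 0, 0], [-0.7, 0.7, 0.06, 0, 0], [-0.7, 1, 0.1, 0, 0]]]'

```text
time_s: 34.28
tcp_pos: [0.4833, -0.0189, 0.2699]
eef_rot: [179.9, 0.0, -85.1]
contact_force: [1.6, 0.9, -0.4]
gripper_width: 0.0275
gripper_force: 12.0
```

Call:
drive_tool --increments '[[[-0.7, 0.35, 0.03, 0, 0], [-0.7, 0.7, 0.06, 0, 0], [-0.7, 1, 0.1, 0, 0], [-0.7, 1, 0.1, 0, 0]]]'

```text
time_s: 34.78
tcp_pos: [0.4815, -0.1398, 0.2696]
eef_rot: [179.9, 0.0, -85.2]
contact_force: [-0.1, -0.3, -0.2]
gripper_width: 0.0278
gripper_force: 12.0
```

```bash
python3 -c "
from h import *
go(.484,-.2232,.1,-85.1);print(r.get_state()['gripper_width'])"
```

```text
t 34.8 pos [ 0.4815 -0.1398  0.2696] yaw -85.2
units [0.695 0.037 1.413] turn -0.0003
0.027766311179706488
```

Call:
drive_tool --increments '[[[-0.7, 0.35, 0.02, 0, 0], [-0.7, 0.69, 0.035, 0.1, 0], [-0.7, 0.69, 0.035, 0.5, 0], [-0.7, 0.69, 0.035, 0.9, 0], [-0.7, 0.69, 0.035, 1, 0]]]'

```text
time_s: 35.4
tcp_pos: [0.4831, -0.2201, 0.1475]
eef_rot: [179.7, 0.1, -85.1]
contact_force: [0.4, 1.1, 0.2]
gripper_width: 0.0279
gripper_force: 12.0
```

Call:
drive_tool --increments '[[[-0.7, 0, 0, 0.2, 0], [-0.7, 0, 0, 0.45, 0], [-0.7, 0, 0, 0.45, 0], [-0.7, 0, 0, 0.45, 0], [-0.7, 0, 0, 0.45, 0]]]'

```text
time_s: 36.02
tcp_pos: [0.4864, -0.2209, 0.0982]
eef_rot: [-179.9, -0.0, -85.0]
contact_force: [0.8, -0.2, 0.2]
gripper_width: 0.0279
gripper_force: 12.0
```

```bash
python3 -c "
from h import *
go(.484,-.2232,.0457,-85.1)
im=capture('scene');cv2.imwrite('pics/s10.png',cv2.resize(im[210:300,320:440],None,fx=5,fy=5,interpolation=2)[:,:,::-1])"
```

```text
t 36.0 pos [ 0.4864 -0.2209  0.0982] yaw -85.0
units [0.018 0.022 0.437] turn 0.0002
```

View pics/s10.png

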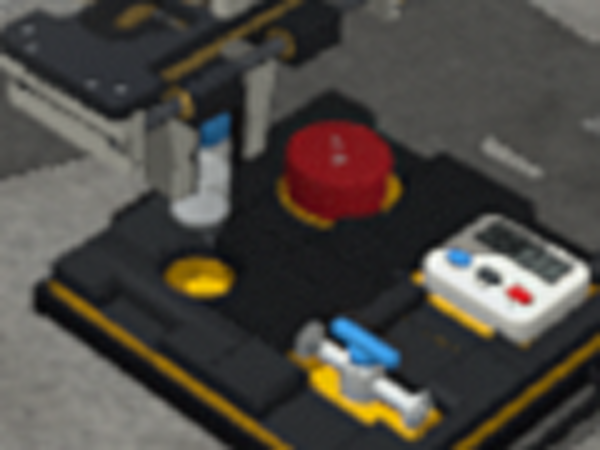

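The vial hangs upright with its base at (200,212), above the hole at (200,276). I'll compare them by number.

```bash
python3 -c "
from h import *
im=capture('scene')
for o in comp(im,(15,120,60),(35,255,255),(350,258,370,272))[:1]:
  print(o[0],[ray('scene',o[3][i],.028)[:2].round(4) for i in(o[3][:,0].argmin(),o[3][:,0].argmax(),o[3][:,1].argmin(),o[3][:,1].argmax())],rect('scene',o[3],.028))
print('base',ray('scene',(359.6,251.5),.0605),'hole',ray('scene',(359.6,264.8),.028))"
```

```text
[359.49545535 265.0164284 ] [array([ 0.47  , -0.2131]), array([ 0.4919, -0.2386]), array([ 0.489 , -0.2116]), array([ 0.4701, -0.2351])] (array([ 481.7, -225.1]), array([33.4, 30.4]), -40.5)
base [ 0.48929993 -0.21639766  0.0605    ] hole [ 0.48272176 -0.22515226  0.028     ]
```

Call:
drive_tool --increments '[[[-0.7, 0.03, 0.01, 0.1, 0], [-0.7, 0.03, 0.01, 0.2, 0], [-0.7, 0.03, 0.01, 0.24, 0], [-0.7, 0.03, 0.01, 0.24, 0]]]'

```text
time_s: 36.62
tcp_pos: [0.484, -0.2245, 0.067]
eef_rot: [179.9, 0.0, -85.0]
contact_force: [-0.7, -0.2, -0.6]
gripper_width: 0.0278
gripper_force: 12.0
```

Call:
drive_tool --increments '[[[-0.7, 0, 0, 0.03, 0], [-0.7, 0, 0, 0.06, 0], [-0.7, 0, 0, 0.09, 0], [-0.7, 0, 0, 0.1, 0], [-0.7, 0, 0, 0.1, 0]]]'

```text
time_s: 37.25
tcp_pos: [0.4844, -0.2245, 0.0557]
eef_rot: [180.0, -0.0, -85.0]
contact_force: [-0.1, 0.7, -0.9]
gripper_width: 0.0278
gripper_force: 12.0
```

```bash
python3 -c "
from h import *
go(.484,-.2245,.0457,-85.1)"
```

```text
t 37.2 pos [ 0.4844 -0.2245  0.0557] yaw -85.0
units [-0.     0.004  0.083] turn 0.0002
```

Call:
drive_tool --increments '[[[-0.7, 0, 0, 0.03, 0], [-0.7, 0, 0, 0.06, 0], [-0.7, 0, 0, 0.08, 0], [-0.7, 0, 0, 0.086, 0], [-0.7, 0, 0, 0.086, 0]]]'

```text
time_s: 37.88
tcp_pos: [0.4844, -0.2245, 0.0456]
eef_rot: [180.0, -0.0, -85.0]
contact_force: [-1.0, -0.0, 2.0]
gripper_width: 0.028
gripper_force: 12.0
```

Contact at the expected height. Releasing and retreating.

Call:
drive_tool --increments '[[[-0.1, 0, 0, 0, 0], [-0.1, 0, 0, 0, 0], [-0.1, 0, 0, 0, 0], [-0.1, 0, 0, 0, 0]]]'

```text
time_s: 38.38
tcp_pos: [0.4845, -0.2245, 0.0454]
eef_rot: [180.0, 0.0, -85.0]
contact_force: [0.3, 1.3, -0.2]
gripper_width: 0.0395
gripper_force: 0.0
```

Call:
drive_tool --increments '[[[-0.1, 0, 0, -0.2, 0], [-0.1, 0, 0, -0.6, 0], [-0.1, 0, 0, -1, 0]]]'

```text
time_s: 38.75
tcp_pos: [0.4841, -0.2245, 0.1666]
eef_rot: [179.9, 0.0, -85.0]
contact_force: [1.3, -1.0, 0.5]
gripper_width: 0.0396
gripper_force: 0.0
```

Call:
drive_tool --increments '[[[1, -0.3, 0, -0.4, 0], [1, -0.65, 0, -0.8, 0], [1, -1, 0, -0.8, 0]]]'

```text
time_s: 39.12
tcp_pos: [0.4758, -0.104, 0.2655]
eef_rot: [-179.6, -0.0, -85.1]
contact_force: [0.6, -0.4, -0.5]
gripper_width: 0.064
gripper_force: 0.0
```

Call:
drive_tool --increments '[[[1, -0.4, 0, 0, 0], [1, -0.9, 0, 0, 0], [1, -1, 0, 0, 0], [1, -1, 0, 0, 0]]]'

```text
time_s: 39.62
tcp_pos: [0.4636, 0.0152, 0.2615]
eef_rot: [-180.0, 0.0, -84.9]
contact_force: [-0.3, -0.2, 0.8]
gripper_width: 0.0874
gripper_force: 0.0
```

```bash
python3 -c "
from h import *
im=capture('scene');cv2.imwrite('pics/s11.png',np.vstack([cv2.resize(im[220:310,325:445],(480,360),interpolation=2),cv2.resize(im[140:200,180:300],(480,240),interpolation=2)])[:,:,::-1])"
```

```text
(no output)
```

View pics/s11.png

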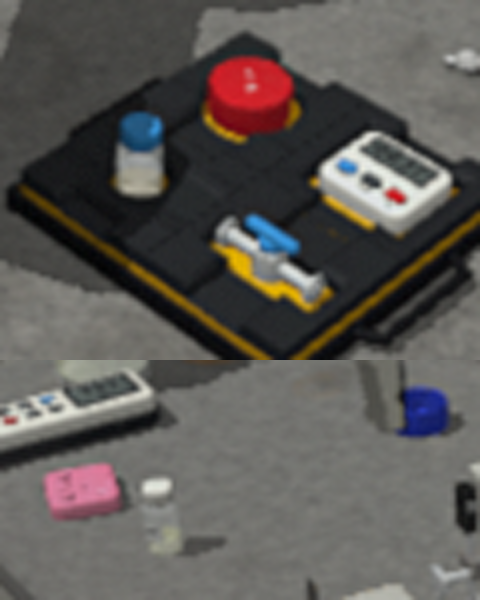

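All four items are seated upright in the tray: vial (140,155), red cap (250,95), timer (385,180) and stopcock (268,260). The white-capped vial and the blue cap have not moved. Handing in.

```bash
python3 -c "
from plant import job
print(job.close_job())"
```

```text
the job is handed in; nothing more can be done
None
```

The stopcock, timer, red cap and blue-capped vial are each seated upright in their own cut-outs and released, the white-capped vial and blue cap were left where they stood, and the job was handed in at about 40 s of the 128 s allowed.

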